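Balance a regulator plate on the rounded crown

ROBOT

A 6-joint arm with a two-finger parallel gripper is mounted at the origin on the work surface. World frame = base frame: x ahead of the robot, y to its left, z up, the work surface at z = 0. Lengths are in mm, angles in rad, forces in N, time in s.
With the tool pointing down it reaches from about 400 to 925 mm from the base axis. Payload 12.5 kg.
Tool frame: the origin (TCP) lies on the centre line of the jaws, within the pads' length; the fingertips stand 17 mm ahead of it and the grasp point (between the pads) lies 2 mm behind it; z points along the fingers, y is the line along which they close (so a half turn about z gives the same grasp; the last joint's range is limited). The gripper opens to 95 mm and grips with 3 to 60 N. Pads are 20 mm wide; open, the fingers measure 119 mm over their backs; the gripper's body (75 mm by 180 mm) begins 59 mm behind the grasp point.
Start: joints at [1.234, 0.491, 1.559, -0, 1.092, -0.106], TCP at [142.954, 608.448, 231.661] pointing down, gripper open.
Joint ranges: [-3.1, 3.1], [-0.84, 2.19], [0.05, 2.79], [-1.13, 4.28], [0.06, 2.93], [-2.69, 2.69]. Speed limits (rad/s): [2.22, 2.22, 2.79, 3.14, 3.14, 3.14].

INTERFACE

Orientations are given as [roll, pitch, yaw] about the fixed x, y, z axes, in that order (R = Rz(yaw) Ry(pitch) Rx(roll)).
In Python, from cell import env gives the robot as it stands.
- The arm moves only by the tool drive_tool, never from a script. Its argument "deltas" is text: rows parted by semicolons, each of 4 numbers parted by spaces: the shift along the world's x, y, z normalised to -1 to 1, where 1 is 100 mm, then the turn about the world's z normalised to -1 to 1, where 1 is 180 degrees. A call has 1 to 10 rows; each row shifts and turns the commanded pose from where the row before left it; what a row does not reach is not made up. A row lasts 1/12 s, in which the tool goes at most 41.7 mm and 7.16 degrees, less where a joint would pass 70% of its speed; a pose out of reach is approached as far as the arm can. A call with a number of a shift or a turn outside -1 to 1 is refused whole. A call with a gripper value outside its range is refused whole. "gripper" is the closure, from 0 (fully open) to 1 (shut), set as the call begins (left out, the last holds). The fingers move at their own pace and stop on an object; the grip force is fixed at half the most. Time passes only in rows, so rows that do not move let the fingers close. It gives the time, the measured TCP pose, the force, the opening and the grip force at its end, in the units of the state.
- env.state(): the state, without advancing time (a new reading comes with each control period).
- env.read_camera(name): name is "scene" or "top" or "wrist"; returns (picture, depth): 420x560x3 uint8, red, green, blue; 420x560 float32, mm along the optical axis (not along the pixel's ray), 0 where there is no reading.
- env.camera_params(name): a dict with "mtx" (3x3 intrinsics, pixels), "camera_from_world" (4x4, takes a point from world to camera coordinates); the wrist camera has in their place "mount" (4x4, takes a point from camera to tool coordinates, whose origin is the TCP and whose axes are the flange's). Camera axes: x right, y down, z forward; pixel columns grow to the right and rows downward; lengths in mm; the calibration is good to about 2 mm. A picture is of the moment at which its call begins: read the wrist's pose just before it. camera_params takes no time and is no camera call.
- env.job_done(): hands the job in; it is judged then, once.
The state is a dict: "t": time; "joints": joint angles; "qvel": joint speeds; "tau": joint torques, N m; "eef_pos": TCP position; "tcp_rot": TCP orientation; "ft_force": force on the tool from outside, world axes, zero at the start; "moment": the same for the moment, N m; "opening": opening from 0.0 (shut) to 1.0 (fully open); "grip_force": force on a finger pad.
Only numpy, scipy, OpenCV 4.12 (cv2) and the standard library are available. Lean on these libraries where they do the work, as an engineer would, in place of code of your own. Each camera call takes 0.05 s, during which the arm holds its last target. There are 200 camera calls.

TASK

Check the balance of the regulator plate before it is hung from a single clip. First slide the round-topped crown carriage fully home against its red stops; then push the regulator plate lengthwise off the two-rail ledge onto the crown until it balances there by itself, about level, at rest and clear of the ledge, without letting it fall, and with the carriage still home. Leave the other parts on the bench where they are.

Things in the scene. Friction and masses are not known exactly. Their poses are not given: they have to be found in the camera images.
- stand: Fixed green balance stand, bed 130 x 470 x 12 mm. Origin: centre of its underside, on the bench. y axis along the bed, from the ledge towards the carriage; x across; z up. Two red stop pads for the carriage stand at the inner end of the ledge, y = -40 to -26 mm.
- ledge_end (a point): Middle of the ledge's inner end at rail-top height 121.5 mm, stand y = -40 mm; axes as the stand's. The ledge: two parallel green rails, each 16 mm wide, 190 mm long (stand y -230 to -40). Between them an open slot 60 mm wide, open at both ends and down to the bed: closed fingers fit in it behind the plate. Guide lips 10 mm higher, 92 mm apart, outside the plate.
- crown (a joint): Crown carriage, metres: 0 = home against the red stops, up to 0.09 away from the ledge (stand +y). Stays where left; about 9 N slides it. Aluminium block 90 mm wide, 140 long, with a steel half-round top: horizontal cylinder, radius 70 mm, axis along stand x, crest 120 mm above the bench. At home the crest is 84 mm beyond the rail ends (stand y = +44 mm).
- crown_top (a point): Middle of the crest line of the crown, 120 mm above the bench; moves with the carriage; axes as the stand's. Red ticks on the crown's side faces show the crest.
- push_pad (a point): Centre of the outer face of the black pad (60 mm wide, 15 to 60 mm above the bench) on the carriage's far end, 78 mm beyond the crest in stand +y; pushing it towards stand -y sends the carriage home.
- regulator: Loose regulator plate, about 0.5 kg: aluminium 80 x 200 x 8 mm with a blue regulator. Origin: on the underside below the regulator axis; this is the balance point, yellow stripes beside it (centre of mass 15 mm above). y axis along the plate: nose end at +125 mm, tail end at -75 mm. Starts flat on the rails, nose towards the crown. On the crown 1 mm off balance tilts it about 1 degree.
- tail (a point): Middle of the plate's tail end face, 4 mm above its underside, 75 mm behind the balance point: the place to push. It leaves the rails 9 mm before the balance point reaches the crest. A bronze-coloured valve lies across the plate 50 mm behind the balance point, its top 34 mm above the underside; the blue regulator is 48 mm wide, top 54 mm above the underside.
- union: Bystander: steel pipe union standing, 64 mm wide, 65 mm tall; origin under its centre.
- check_valve: Bystander: bronze-coloured check valve lying, 90 mm long, 66 mm tall; origin under its centre.
- stake_a: Bystander: orange drip emitter stake lying, about 145 mm long, 32 mm tall; origin near the middle of its underside.
- stake_b: Bystander: the second, equal orange stake.
Things that resemble listed ones, but are neither listed nor needed, are in the scene too. Of the things like the regulator, leave any that is green or purple; of the rest the larger one is meant.

How it is judged (in metres and radians):
On the way:
1. the crown carriage is home against its stops, the plate still on the ledge (value of joint crown below 0.005 m and y of regulator in the frame of stand below -0.02 m), for 0.2 s.
At the end, for the whole second after the job is handed in: The plate rests on the crown alone: tilt under 0.14 rad (8 degrees), balance point within 9 mm of the crest along the stand, within 20 mm of its middle across and within 6 mm of crest height, at rest (under 20 mm/s and 0.2 rad/s), carriage within 6 mm of its stops (angle between regulator's own z axis and vertical below 0.14 rad and value of joint crown below 0.006 m and x of regulator in the frame of crown_top between -0.02 and 0.02 m and y of regulator in the frame of crown_top between -0.009 and 0.009 m and z of regulator in the frame of crown_top between -0.006 and 0.006 m and linear speed of regulator below 0.02 m/s and angular speed of regulator below 0.2 rad/s); the robot touches nothing.
It fails at once if the regulator plate falls or is tipped more than 34 degrees (height (world z) of regulator below 0.085 m or angle between regulator's own z axis and vertical above 0.6 rad).
It fails at once if a bystander is moved more than 30 mm (distance of any of union, check_valve, stake_a, stake_b from where it was at the start of the episode above 0.03 m).
It also fails if it takes over 67 s, if anything falls off the work surface, if the arm or the gripper's body presses on something with over 40 N, if the wrist force passes 120 N, or if a joint passes its speed limit or range.

## Working session

There is one attempt and no reset: what is moved stays moved. The work goes in short steps, Python scripts to look and compute and a tool call to move; the robot and the scene stay as the last step left them, time stands still between calls to the robot, and variables do not carry over. Pictures are saved under pics/ and viewed, at most 10 in all, crops included, and the job is handed in when it is done.

Besides the shell and the picture viewer there is one more tool, called by a JSON object that holds its "api" and its "payload". drive_tool: Moves the arm, as the interface text tells. Its arguments: {"type":"object","properties":{"deltas":{"type":"string"},"gripper":{"type":"number"}},"required":["deltas"]}

```bash
mkdir -p pics; ls; cat > h.py <<'E'
from cell import env
import numpy as np, cv2
def snap(n,f):
    s=env.state(); im,d=env.read_camera(n); cv2.imwrite('pics/%s.png'%f,im[:,:,::-1]); np.savez('pics/%s.npz'%f,im=im,d=d,eef=s['eef_pos'],rot=s['tcp_rot']); return im,d
def world(n,d,u,v,z=None):
    p=env.camera_params(n); K=np.array(p['mtx']); T=np.linalg.inv(np.array(p['camera_from_world']))
    r=np.linalg.inv(K)@[u,v,1]
    if z is None:
        return (T@np.r_[r*d[v,u],1])[:3]
    a=T[:3,:3]@r; o=T[:3,3]; return o+a*(z-o[2])/a[2]
E
python3 - <<'E'
from h import *
print(env.state())
snap('top','top0'); snap('scene','scene0')
print(env.camera_params('top'))
E
```

```text
pics
{'t': 0.0, 'joints': array([ 1.23437115e+00,  4.91564840e-01,  1.55946237e+00, -1.08959101e-05,
        1.09170476e+00, -1.05573582e-01]), 'qvel': array([-3.10025657e-03,  8.94363651e-05, -2.45948471e-04,  2.17443410e-04,
        6.88948611e-04,  4.70057413e-04]), 'tau': array([ 1.79095634e-03, -6.12646222e+01, -2.58187580e+01,  6.93069468e-02,
        4.82361973e-02, -1.07997494e-04]), 'eef_pos': array([142.89111157, 608.20749263, 231.05401063]), 'tcp_rot': array([-3.14045866e+00, -1.10449277e-04,  2.91074603e+00]), 'ft_force': array([-1.02781358, -0.2384471 ,  0.10105195]), 'moment': array([ 0.00393123, -0.07926837, -0.034143  ]), 'grip_force': 0.0, 'opening': 0.9980510205213959}
{'mtx': array([[518.23143932,   0.        , 275.66245876],
       [  0.        , 518.23143932, 210.56822621],
       [  0.        ,   0.        ,   1.        ]]), 'camera_from_world': array([[-5.19005672e-03, -9.99984558e-01,  1.98655242e-03,
        -1.51488171e+02],
       [-9.93360262e-01,  4.92733866e-03, -1.14939594e-01,
         5.06492112e+02],
       [ 1.14928031e-01, -2.56990525e-03, -9.93370497e-01,
         1.59204765e+03],
       [ 0.00000000e+00,  0.00000000e+00,  0.00000000e+00,
         1.00000000e+00]])}
```

View pics/top0.png

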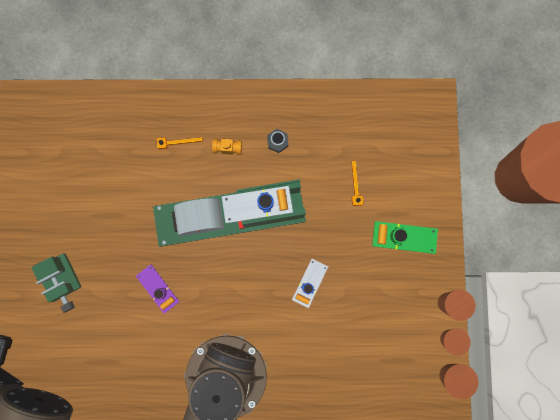

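View pics/scene0.png

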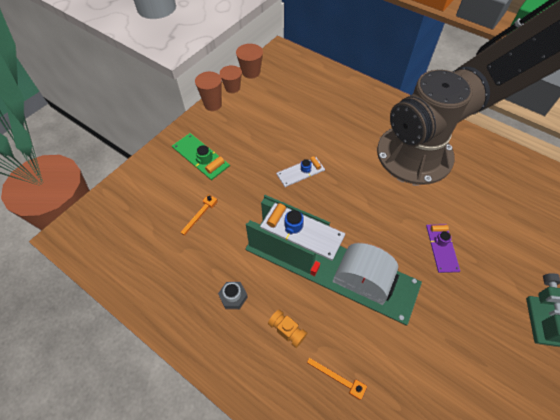

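The top view shows the stand with its ledge on the right (u≈300) and the carriage on the left (u≈175–220). The plate's tail is at about (297,200). The wanted plate (white with a blue regulator, the larger one) is on the ledge. I'll enlarge it.

```bash
python3 - <<'E'
from h import *
im=cv2.imread('pics/top0.png')[172:252,145:312]
cv2.imwrite('pics/crop1.png',cv2.resize(im,None,fx=4.75,fy=4.75,interpolation=cv2.INTER_CUBIC))
E
```

```text
(no output)
```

View pics/crop1.png

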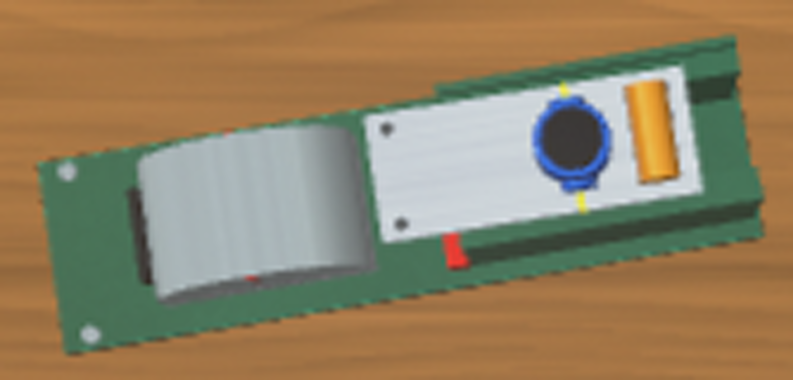

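```bash
python3 - <<'E'
from h import *
np.set_printoptions(precision=1,suppress=True)
d=np.load('pics/top0.npz')['d']
def w(x,y,z): return world('top',d,145+x/4.75-.4,172+y/4.75-.4,z)
pts=dict(bl_far=(38,163,12),bl_near=(67,354,12),br_near=(763,238,12),nf=(364,115,129.5),nn=(383,243,129.5),tf=(683,66,129.5),tn=(703,190,129.5),yf=(565,90,129.5),yn=(582,202,129.5),tick=(252,278,118),padf=(133,190,60),padn=(146,282,60))
P={k:w(*v) for k,v in pts.items()}
for k,v in P.items(): print(k,v)
e=P['bl_near']-P['br_near']; print('bed',np.linalg.norm(e),np.degrees(np.arctan2(e[1],e[0])))
e2=(P['nf']+P['nn']-P['tf']-P['tn'])/2; print('plate',np.linalg.norm(e2),np.degrees(np.arctan2(e2[1],e2[0])))
ey=e/np.linalg.norm(e); ex=np.array([ey[1],-ey[0],0])
c=(P['bl_far']+P['br_near'])/2; print('stand c',c,'bedw',np.linalg.norm(P['bl_far']-P['bl_near']))
for k,v in P.items(): q=v-c; print(k,'stand x,y',q@ex,q@ey)
E
```

```text
bl_far [524.5 235.2  12. ]
bl_near [397.3 213.3  12. ]
br_near [ 471.9 -247.2   12. ]
nf [538.7   6.2 129.5]
nn [459.   -6.1 129.5]
tf [ 568.4 -191.7  129.5]
tn [ 490.8 -203.5  129.5]
yf [ 553.7 -118.4  129.5]
yn [ 483.8 -128.7  129.5]
tick [438.7  76.  118. ]
padf [500.6 162.2  60. ]
padn [441.  152.7  60. ]
bed 466.4802513535174 99.20283613300785
plate 200.04913032381512 98.86381788059245
stand c [498.2  -6.   12. ] bedw 129.06786365058477
bl_far stand x,y 64.53055101041171 233.90068840969099
bl_near stand x,y -64.5305510104117 232.57956294382652
br_near stand x,y -64.53055101041171 -233.90068840969099
nf stand x,y 41.89315472179675 5.545988993829596
nn stand x,y -38.72815230372215 6.2003151539141435
tf stand x,y 39.63169134755429 -194.58646937128188
tn stand x,y -38.83405041394347 -193.75848328729467
yf stand x,y 36.831678682978215 -119.83744673716998
yn stand x,y -33.87077294189385 -118.8341524681513
tick stand x,y -45.63649009375498 90.49728984079353
padf stand x,y 29.232281157289844 165.6087778492364
padn stand x,y -31.08673923607223 165.8522241524273
```

{"api": "drive_tool", "payload": {"deltas": ".23 -.30 0 -.0376;.23 -.30 0 -.0376;.23 -.30 0 -.0376;.23 -.30 0 -.0376;.23 -.30 0 -.0376;.23 -.30 0 -.0376;.23 -.30 0 -.0376;.23 -.30 0 -.0376;.23 -.30 0 -.0376;.23 -.30 0 -.0376", "gripper": 1}}

```text
t: 0.93
eef_pos: [373.6, 306.8, 231.6]
tcp_rot: [-3.142, 0.0, 1.724]
ft_force: [0.7, 0.1, 0.3]
opening: 0.357
grip_force: 0.0
```

{"api": "drive_tool", "payload": {"deltas": ".24 -.30 0 0;.24 -.30 0 0;.24 -.30 0 0;.23 -.30 0 0;0 0 0 0;0 0 0 0"}}

```text
t: 1.43
eef_pos: [468.7, 187.0, 231.2]
tcp_rot: [-3.141, 0.0, 1.726]
ft_force: [0.4, -0.1, 0.7]
opening: 0.008
grip_force: 0.0
```

{"api": "drive_tool", "payload": {"deltas": "0 0 -.4 0;0 0 -.4 0;0 0 -.4 0;0 0 -.4 0;0 0 -.17 0;0 0 0 0;.016 -.1 0 0;.016 -.1 0 0;0 0 0 0"}}

```text
t: 2.18
eef_pos: [471.8, 167.5, 56.2]
tcp_rot: [3.139, -0.0, 1.729]
ft_force: [-0.1, 0.2, -0.6]
opening: 0.004
grip_force: 0.0
```

{"api": "drive_tool", "payload": {"deltas": ".008 -.05 0 0;.008 -.05 0 0;.008 -.05 0 0;.008 -.05 0 0;.008 -.05 0 0;.008 -.05 0 0"}}

```text
t: 2.68
eef_pos: [476.6, 138.8, 56.3]
tcp_rot: [3.139, -0.001, 1.729]
ft_force: [-1.8, 9.8, 0.3]
opening: 0.005
grip_force: 4.8
```

{"api": "drive_tool", "payload": {"deltas": ".006 -.04 0 0;.006 -.04 0 0;.003 -.02 0 0;0 0 0 0"}}

```text
t: 3.02
eef_pos: [478.3, 128.4, 56.2]
tcp_rot: [3.138, -0.0, 1.729]
ft_force: [0.2, 4.3, -0.9]
opening: 0.004
grip_force: 1.5
```

{"api": "drive_tool", "payload": {"deltas": ".003 -.02 0 0;.002 -.01 0 0;0 0 0 0"}}

```text
t: 3.27
eef_pos: [478.7, 125.7, 56.2]
tcp_rot: [3.138, -0.0, 1.729]
ft_force: [-0.8, 6.1, 1.8]
opening: 0.006
grip_force: 3.0
```

{"api": "drive_tool", "payload": {"deltas": ".002 -.01 0 0;.002 -.01 0 0;0 0 0 0"}}

```text
t: 3.52
eef_pos: [478.9, 124.7, 56.3]
tcp_rot: [3.138, -0.002, 1.729]
ft_force: [-2.5, 18.5, 2.5]
opening: 0.006
grip_force: 9.7
```

{"api": "drive_tool", "payload": {"deltas": ".002 -.01 0 0;0 0 0 0"}}

```text
t: 3.68
eef_pos: [478.9, 124.6, 56.3]
tcp_rot: [3.138, -0.002, 1.728]
ft_force: [-3.0, 29.8, 1.9]
opening: 0.005
grip_force: 15.0
```

{"api": "drive_tool", "payload": {"deltas": "-.03 .2 0 0;-.03 .2 0 0;0 0 .36 0;0 0 .36 0;0 0 .36 0;0 0 .36 0;0 0 .36 0;0 0 0 0"}}

```text
t: 4.35
eef_pos: [474.5, 162.6, 242.3]
tcp_rot: [3.129, -0.0, 1.729]
ft_force: [-0.1, -0.5, 0.8]
opening: 0.004
grip_force: 0.0
```

{"api": "drive_tool", "payload": {"deltas": ".063 -.393 0 0;.063 -.393 0 0;.063 -.393 0 0;.063 -.393 0 0;.063 -.393 0 0;.063 -.393 0 0;.063 -.393 0 0;.063 -.393 0 0;.063 -.393 0 0;.063 -.393 0 0"}}

```text
t: 5.18
eef_pos: [535.1, -233.0, 235.7]
tcp_rot: [3.14, 0.001, 1.729]
ft_force: [0.6, 0.5, -0.2]
opening: 0.001
grip_force: 0.0
```

{"api": "drive_tool", "payload": {"deltas": "0 0 0 0;0 0 0 0"}}

```text
t: 5.35
eef_pos: [535.0, -232.5, 234.9]
tcp_rot: [3.141, 0.001, 1.726]
ft_force: [-0.2, 0.3, 0.4]
opening: 0.005
grip_force: 0.0
```

```bash
python3 - <<'E'
from h import *
snap('wrist','w1'); snap('scene','s1')
print(env.camera_params('wrist'))
a=cv2.imread('pics/w1.png'); b=cv2.imread('pics/s1.png')[150:350,210:450]
b=cv2.resize(b,(400,333)); c=cv2.resize(a,(400,300))
o=np.zeros((333,800,3),np.uint8); o[:300,:400]=c; o[:,400:]=b; cv2.imwrite('pics/m1.png',o)
E
```

```text
{'mtx': array([[306.67132957,   0.        , 276.33850301],
       [  0.        , 306.67132957, 210.26390488],
       [  0.        ,   0.        ,   1.        ]]), 'mount': array([[-2.98180818e-04, -9.64855404e-01, -2.62781201e-01,
         7.42819732e+01],
       [ 9.99999381e-01, -6.04356755e-06, -1.11252047e-03,
         1.35906908e-01],
       [ 1.07183325e-03, -2.62781370e-01,  9.64854809e-01,
        -1.53398131e+02],
       [ 0.00000000e+00,  0.00000000e+00,  0.00000000e+00,
         1.00000000e+00]])}
```

View pics/m1.png

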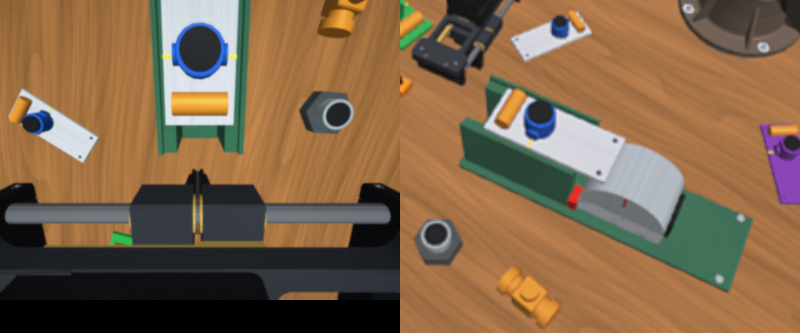

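The wrist view shows the closed fingers at x≈197, with the slot and plate centre at x≈200, so the fingers need about 3 mm towards stand +x. In the scene view the carriage sits against the red stop at (575,195).

{"api": "drive_tool", "payload": {"deltas": ".03 .005 0 0;0 0 -.3 0;0 0 -.3 0;0 0 -.3 0;0 0 -.35 0;0 0 0 0"}}

```text
t: 5.95
eef_pos: [536.6, -227.6, 104.9]
tcp_rot: [-3.135, -0.005, 1.731]
ft_force: [-1.0, 0.3, -0.7]
opening: 0.007
grip_force: 0.0
```

{"api": "drive_tool", "payload": {"deltas": "-.008 .05 0 0;-.008 .05 0 0;-.008 .05 0 0;-.008 .05 0 0;-.008 .05 0 0;-.008 .05 0 0;0 0 0 0"}}

```text
t: 6.53
eef_pos: [533.8, -199.3, 110.4]
tcp_rot: [3.141, 0.001, 1.73]
ft_force: [0.7, -0.4, 0.1]
opening: 0.01
grip_force: 0.0
```

{"api": "drive_tool", "payload": {"deltas": "-.008 .05 0 0;-.008 .05 0 0;-.008 .05 0 0;-.008 .05 0 0;-.008 .05 0 0;-.008 .05 0 0;-.008 .05 0 0;-.008 .05 0 0;-.008 .05 0 0;-.008 .05 0 0"}}

```text
t: 7.37
eef_pos: [525.7, -149.6, 109.6]
tcp_rot: [3.142, 0.0, 1.73]
ft_force: [0.6, -3.2, 2.7]
opening: 0.006
grip_force: 1.9
```

{"api": "drive_tool", "payload": {"deltas": "-.008 .05 0 0;-.008 .05 0 0;-.008 .05 0 0;-.008 .05 0 0;-.008 .05 0 0;-.008 .05 0 0;-.008 .05 0 0;-.008 .05 0 0;-.008 .05 0 0;-.008 .05 0 0"}}

```text
t: 8.2
eef_pos: [517.5, -99.5, 109.6]
tcp_rot: [-3.141, -0.0, 1.729]
ft_force: [0.9, -2.8, 0.9]
opening: 0.007
grip_force: 1.5
```

{"api": "drive_tool", "payload": {"deltas": "-.005 .03 0 0;-.005 .03 0 0;-.005 .03 0 0;-.005 .03 0 0;-.005 .03 0 0;-.005 .03 0 0;0 0 0 0;0 0 0 0"}}

```text
t: 8.87
eef_pos: [514.7, -81.8, 109.7]
tcp_rot: [-3.142, -0.0, 1.73]
ft_force: [0.1, -0.2, 0.3]
opening: 0.004
grip_force: 0.0
```

```bash
python3 - <<'E'
from h import *
snap('wrist','w2'); snap('scene','s2')
a=cv2.imread('pics/w2.png'); b=cv2.imread('pics/s2.png')[170:310,230:430]
b=cv2.resize(b,(400,280)); c=cv2.resize(a,(400,300))
o=np.zeros((333,800,3),np.uint8); o[:300,:400]=c; o[:280,400:]=b; cv2.imwrite('pics/m2.png',o)
E
```

```text
(no output)
```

View pics/m2.png

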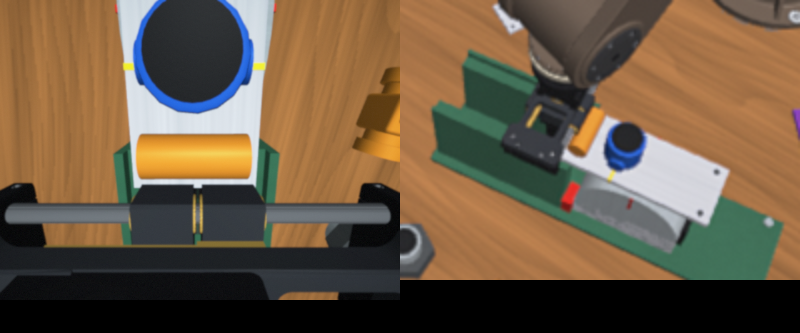

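The plate lies straight on the rails and the crown. The yellow stripe is about 36 mm short of the red tick, and the carriage is still home.

{"api": "drive_tool", "payload": {"deltas": "-.004 .025 0 0;-.004 .025 0 0;-.004 .025 0 0;-.004 .025 0 0;-.004 .025 0 0;-.004 .025 0 0;-.004 .025 0 0;-.004 .025 0 0;-.004 .025 0 0;0 0 0 0"}}

```text
t: 9.8
eef_pos: [511.0, -59.1, 109.7]
tcp_rot: [-3.142, -0.0, 1.73]
ft_force: [-0.3, 0.8, 0.5]
opening: 0.004
grip_force: 0.0
```

{"api": "drive_tool", "payload": {"deltas": "-.0016 .01 0 0;-.0016 .01 0 0;-.0016 .01 0 0;-.0016 .01 0 0;-.0016 .01 0 0;-.0016 .01 0 0;-.0016 .01 0 0;-.0016 .01 0 0;0 0 0 0"}}

```text
t: 10.55
eef_pos: [509.8, -51.4, 109.7]
tcp_rot: [3.142, -0.0, 1.73]
ft_force: [-1.1, -0.5, -0.1]
opening: 0.008
grip_force: 0.4
```

```bash
python3 - <<'E'
from h import *
snap('wrist','w3'); snap('scene','s3')
a=cv2.imread('pics/w3.png'); b=cv2.imread('pics/s3.png')[190:290,290:410]
b=cv2.resize(b,(400,333)); c=cv2.resize(a,(400,300))
o=np.zeros((333,800,3),np.uint8); o[:300,:400]=c; o[:,400:]=b; cv2.imwrite('pics/m3.png',o)
E
```

```text
(no output)
```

View pics/m3.png

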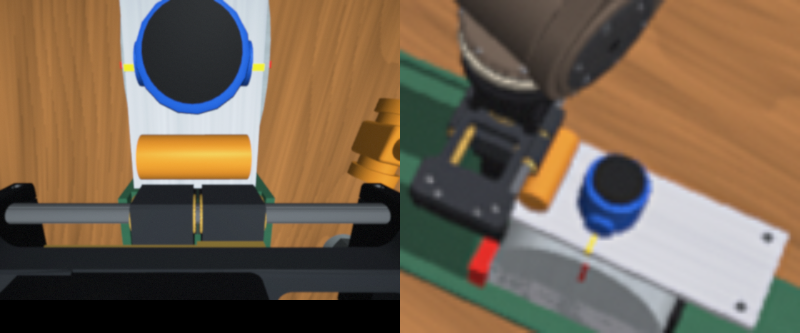

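Stripes and red ticks nearly coincide (rows 67 and about 65). Now I'll measure tilt and offset from the wrist depth.

```bash
cat > m.py <<'E'
from h import *
import sys
from scipy.spatial.transform import Rotation as R
def meas(f):
    z=np.load('pics/%s.npz'%f); p=env.camera_params('wrist'); K=np.array(p['mtx']); M=np.array(p['mount'])
    im=z['im'].astype(int); d=z['d']; T=np.eye(4); T[:3,:3]=R.from_euler('xyz',z['rot']).as_matrix(); T[:3,3]=z['eef']
    v,u=np.mgrid[:420,:560]; c=np.stack([(u-K[0,2])/K[0,0]*d,(v-K[1,2])/K[1,1]*d,d,np.ones_like(d)],-1)
    W=(c@(T@M).T)[...,:3]
    ey=np.array([-.158,.9874,0]); ex=np.array([.9874,.158,0]); o=np.array([478.9,124.6,0])+[3,.5,0]-132*ey
    S=np.stack([(W-o)@ex,(W-o)@ey,W[...,2]],-1)
    r,g,b=im[...,0],im[...,1],im[...,2]
    white=(im.min(-1)>150)&(np.ptp(im,axis=-1)<30)&(S[...,2]>105)&(S[...,2]<150)&(abs(S[...,0])<38)
    A=np.c_[S[white][:,:2],np.ones(white.sum())]; k=np.linalg.lstsq(A,S[white][:,2],rcond=None)[0]
    yel=(r>190)&(g>190)&(b<120); red=(r>150)&(g<70)&(b<70)&(abs(S[...,0])<60)&(S[...,2]>95)&(S[...,2]<125)
    q=S[yel]
    print('n',white.sum(),'tilt deg y',np.degrees(np.arctan(k[1])),'x',np.degrees(np.arctan(k[0])))
    for s in(-1,1):
        a=q[q[:,0]*s>0]; print('yellow',len(a),np.median(a,0) if len(a) else '')
        a=S[red&(S[...,0]*s>0)]; print('red',len(a),np.median(a,0) if len(a) else '')
    w=S[white]; print('white y min',np.percentile(w[:,1],.5),'x range',np.percentile(w[:,0],[1,99]))
np.set_printoptions(precision=1,suppress=True)
if __name__=='__main__':
    for f in sys.argv[1:]: print(f); meas(f)
E
python3 m.py w2 w3
```

```text
w2
n 13771 tilt deg y -1.0137225488751227 x -0.09564708873448823
yellow 586 [-11.5 -34.3 154.5]
red 7 [-47.8  42.5 119.3]
yellow 897 [ 15.5 -34.2 154.5]
red 10 [ 44.4  42.9 119.2]
white y min -62.41887359347701 x range [-37.7  37.5]
w3
n 13823 tilt deg y -1.6778298505475953 x -0.14588099439456118
yellow 479 [-10.8  -3.9 154. ]
red 0 
yellow 777 [ 16.3  -3.8 154. ]
red 0 
white y min -31.820869137298665 x range [-37.6  37.4]
```

```bash
sed -i 's/yel=(r>190)&(g>190)&(b<120)/yel=(r>190)\&(g>190)\&(b<120)\&(S[...,2]<138)/' m.py; python3 m.py w2 w3; python3 -c "
from h import *
s=env.state();print(s['eef_pos'],s['ft_force'],s['t'])"
```

```text
w2
n 13771 tilt deg y -1.0137225488751227 x -0.09564708873448823
yellow 125 [-40.1  10.1 129.6]
red 7 [-47.8  42.5 119.3]
yellow 143 [ 34.8  10.2 129.5]
red 10 [ 44.4  42.9 119.2]
white y min -62.41887359347701 x range [-37.7  37.5]
w3
n 13823 tilt deg y -1.6778298505475953 x -0.14588099439456118
yellow 121 [-40.   40.6 129.1]
red 0 
yellow 140 [ 34.7  40.5 129. ]
red 0 
white y min -31.820869137298665 x range [-37.6  37.4]
[509.80201853 -51.39877549 109.65090028] [ 0.81769478  0.89296584 -0.29683513] 10.65
```

{"api": "drive_tool", "payload": {"deltas": ".0016 -.01 0 0;.0016 -.01 0 0;.003 -.02 0 0;.003 -.02 0 0;0 0 0 0;0 0 0 0"}}

```text
t: 11.15
eef_pos: [510.8, -57.7, 109.6]
tcp_rot: [3.142, -0.0, 1.729]
ft_force: [0.6, 0.7, -0.0]
opening: 0.005
grip_force: 0.0
```

```bash
python3 - <<'E'
from h import *
snap('wrist','w4')
E
python3 m.py w4
```

```text
w4
n 13528 tilt deg y 0.7955588415328866 x -0.02419046133333283
yellow 128 [-40.1  40.3 128.9]
red 3 [-47.6  43.6 119.6]
yellow 141 [ 34.6  40.3 128.8]
red 2 [ 44.5  44.2 119.4]
white y min -34.49416030017622 x range [-37.7  37.4]
```

The plate balances almost level, about 2–3 mm short of the crest. I'll withdraw fully along the slot, lift, and check it has come to rest.

{"api": "drive_tool", "payload": {"deltas": ".016 -.1 0 0;.016 -.1 0 0;.03 -.2 0 0;.03 -.2 0 0;0 0 0 0;0 0 .1 0;0 0 .2 0;0 0 .3 0;0 0 .3 0;0 0 0 0"}}

```text
t: 12.03
eef_pos: [521.5, -117.7, 205.3]
tcp_rot: [3.135, 0.004, 1.73]
ft_force: [-1.1, 0.7, -0.1]
opening: 0.001
grip_force: 0.0
```

{"api": "drive_tool", "payload": {"deltas": "0 0 0 0;0 0 0 0;0 0 0 0;0 0 0 0;0 0 0 0;0 0 0 0;0 0 0 0;0 0 0 0;0 0 0 0;0 0 0 0"}}

```text
t: 12.87
eef_pos: [520.0, -117.6, 199.6]
tcp_rot: [3.142, -0.0, 1.73]
ft_force: [-0.5, 0.1, -0.9]
opening: 0.005
grip_force: 0.0
```

```bash
python3 - <<'E'
from h import *
for i in range(6): snap('wrist','x%d'%i)
snap('scene','s5')
a=cv2.imread('pics/x5.png'); b=cv2.imread('pics/s5.png')[190:290,290:410]
b=cv2.resize(b,(400,333)); c=cv2.resize(a,(400,300))
o=np.zeros((333,800,3),np.uint8); o[:300,:400]=c; o[:,400:]=b; cv2.imwrite('pics/m5.png',o)
E
python3 m.py x0 x1 x2 x3 x4 x5 | egrep 'tilt|yel|red'
```

```text
n 6714 tilt deg y 2.024326352237819 x -0.14304777197495067
yellow 25 [-39.3  38.5 128.4]
red 0 
yellow 14 [ 33.1  38.8 128.7]
red 0 
n 6706 tilt deg y 2.0309965787718185 x -0.11599931801239109
yellow 25 [-39.5  38.3 128.5]
red 0 
yellow 15 [ 32.8  38.7 128.8]
red 0 
n 6698 tilt deg y 2.0333892062667775 x -0.12093320031538107
yellow 24 [-39.7  38.5 128.6]
red 0 
yellow 15 [ 32.9  38.7 128.8]
red 0 
n 6709 tilt deg y 2.056819568979535 x -0.09137456679573489
yellow 28 [-39.1  38.4 128.7]
red 0 
yellow 15 [ 32.9  38.6 129.1]
red 0 
n 6701 tilt deg y 2.037837673302317 x -0.15142387228696316
yellow 29 [-39.5  38.5 128.3]
red 0 
yellow 15 [ 32.6  38.7 128.9]
red 0 
n 6712 tilt deg y 2.0497811121980396 x -0.11907314510788702
yellow 26 [-39.   38.5 128.2]
red 0 
yellow 15 [ 32.8  38.7 128.8]
red 0
```

View pics/m5.png

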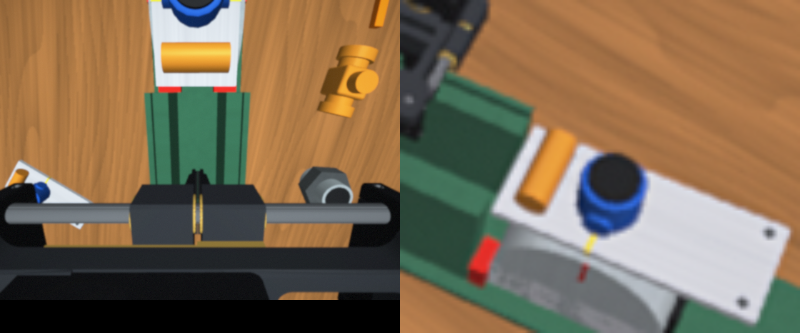

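The plate is at rest at a steady 2° tilt, about 2 mm from the crest. It is clear of the rail ends (row 92), and the carriage is against its red stops.

```bash
python3 -c "
from cell import env
print(env.job_done())"
```

```text
the job is handed in; nothing more can be done
None
```

I handed the job in with the carriage home against its red stops. The regulator plate balanced at rest on the crown, tilted about 2° with its balance point 2–4 mm short of the crest, clear of the ledge and the gripper; the other parts were left alone and no verdict came back.

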